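# Set the paper stop of a hole punch into its marked notch

## Robot

A 6-joint arm with a two-finger parallel gripper is mounted at the origin on the work surface. World frame = base frame: x ahead of the robot, y to its left, z up, the work surface at z = 0. Lengths are in m, angles in degrees, forces in N, time in s.
With the tool pointing down it reaches from about 0.275 to 0.875 m from the base axis. Payload 12.5 kg.
Tool frame: the origin (TCP) lies midway between the tips of the shut fingers; the grasp point (between the pads) lies 19 mm behind it; y points along the fingers, z is the direction in which the jaws open and shut, and the axes are right-handed (so a half turn about y gives the same grasp; the last joint's range is limited). The gripper opens to 85 mm and grips with 20 to 120 N. Pads are 22 mm wide; open, the fingers measure 114 mm over their backs; the gripper's body (76 mm by 85 mm) begins 54 mm behind the grasp point. The pads swing forward as they close: fully open they stand 13 mm farther back than shut.
Start: joints at [62.59, 20.094, 94.641, -0, 65.266, -4.847], TCP at [0.211, 0.508, 0.231] pointing down, gripper open.
Joint ranges: [-157.81, 157.81], [-45, 120.19], [0.68, 151.7], [-89.99, 269.99], [4.06, 180], [-164.3, 164.3]. Speed limits (degrees/s): [127.2, 127.2, 159.86, 180, 180, 180].

## Interface

Orientations are given as a 3x3 rotation matrix whose columns are the frame's x, y, z axes.
In Python, from workcell import * gives the robot as it stands.
- The arm moves only by the tool servo_tool, never from a script. Its argument "steps" is one flat list of numbers, 5 for each row, row after row: the shift along the tool's x, y, z in mm, then the turn about the tool's y in degrees, then the opening, from 0 (shut) to 1 (fully open). A call has 1 to 20 rows; each row shifts and turns the commanded pose from where the row before left it, along the tool's axes as they then stand; what a row does not reach is not made up. A row lasts 1/10 s, in which the tool goes at most 50 mm and 8.59 degrees, less where a joint would pass 70% of its speed; a pose out of reach is approached as far as the arm can. A call with a gripper value outside its range is refused whole. The fingers move at their own pace and stop on an object; "grip_force" is the grip in N (left out, the last holds). Time passes only in rows, so rows that do not move let the fingers close. It gives the time, the measured TCP pose, the force and the opening at its end, in the units of the state.
- sense(): the state, without advancing time (a new reading comes with each control period).
- snapshot(name): name is "scene" or "side" or "wrist"; returns the picture (400x640x3 uint8, red, green, blue); there is no depth.
- camera_info(name): a dict with "fx", "fy", "cx", "cy" (pixels), "k1" (the pictures are not rectified: a ray, as slopes to the right and down, at radius r is drawn at 1 + k1 r^2 times it, then the intrinsics apply), "extrinsics" (4x4, takes a point from world to camera coordinates). Camera axes: x right, y up, looking along -z (the intrinsics and any distortion apply to the point x, -y, -z); pixel columns grow to the right and rows downward; lengths in m; the calibration is good to about 2 mm. A picture is of the moment at which its call begins: read the wrist's pose just before it. camera_info takes no time and is no camera call; for the wrist camera it gives the pose at the moment of the call.
- job_done(): hands the job in, once; it reports no verdict.
The state is a dict: "t": time; "joint_pos": joint angles; "dq": joint speeds; "effort": joint torques, N m; "ee_pos": TCP position; "orientation": TCP orientation; "wrist_force": force on the tool from outside, world axes, zero at the start; "wrist_torque": the same for the moment, N m; "width": finger opening in m.
Only numpy, scipy, OpenCV 4.12 (cv2) and the standard library are available. Lean on these libraries where they do the work, as an engineer would, in place of code of your own. Each camera call takes 0.05 s, during which the arm holds its last target. There are 200 camera calls.

## Task

The paper stop of the hole punch is loose between its two settings: push it along its rail, gently, until it clicks into the notch marked with the green sticky tab, and leave it seated there. Only push it with the fingers, never pinch it from both sides or lift anything, and leave the other things on the desk where they are.

Things in the scene. Friction and masses are not known exactly. Their poses are not given: they have to be found in the camera images.
- punch: hole punch, fixed. Origin on the desk, on the rail's centre line midway between the notches; y along the rail, x towards the blue punch head. Dark grey base 6 mm thick, x -75 to 145, y +-160 mm. Aluminium rail 36 mm wide, top 22 mm above the desk; end caps at y +-123 to +-135 mm, top at 30. Blue head and black handle (unused) x 85 to 140, y +-105 mm, top at 80. Notches at y -65 and +65 mm
- stop (a joint): position (m) of the paper stop along the rail, the punch's y: 0 midway, +-0.090 at the ends of travel, about +-0.065 seated in a notch; starts between -0.030 and +0.030. The stop: a block, white with orange faces, 30 mm thick along the rail, 95 mm wide across it (punch x -25 to 70 mm), from 24 to 62 mm above the desk. Sliding friction 1 to 2 N
- plunger (a joint): drop (m) of the red spring plunger on the stop: 0 on the flat rail (red head, 15 mm wide, stands 6 mm above the stop), -0.0015 on a ridge, +0.0055 in a notch. A ridge starts 14 mm before each notch centre, crest at 9 mm: 4 to 6 N to pass; then the force dips and the stop snaps forward by itself into the notch; 10 to 13 N would push it out beyond
- stop_index (a point): point of the paper stop midway between its two orange faces, on the rail's centre line, at the height of the rail's top (22 mm above the desk); moves with the stop; axes as the punch's
- green_notch (a point): centre of the notch marked with the green tab, on the rail's centre line at the height of the rail's top (22 mm above the desk); stop_index lies here when the stop is seated in it
- green_tab: green sticky tab, 34 x 24 x 1 mm, flat on the base plate beside one of the two notches, on the side away from the punch head; origin at its centre, 53 mm from the rail's centre line; its notch lies 53 mm along its +x. It marks the wanted notch, at either end from run to run
- yellow_tab: yellow sticky tab of the same size, beside the other notch (not wanted)
- cheek_left: orange face of the stop on its +y side, 6 mm thick, 95 mm wide, from 24 to 62 mm above the desk; push here to move the stop towards the punch's -y. Origin on the stop's middle plane and the rail's centre line at desk height (not on the face, which lies 15 mm along +y)
- cheek_right: orange face of the stop on its -y side, the same; push here to move the stop towards the punch's +y. Origin as cheek_left (this face lies 15 mm along -y)
- eraser: bystander: white eraser 18 x 44 x 12 mm lying on the punch's base plate between the tabs; origin under its centre
- sticky_pad: bystander: pale yellow note pad 76 x 76 x 16 mm in front of the punch; origin under its centre
- stylus: bystander: pink stylus with a white tip, 152 mm long along its x, 11 mm thick; origin under its middle
- clip_dish: bystander: green glass dish, 72 mm across, 30 mm high, beside the punch on its +y side; origin under its centre
- stapler: bystander: pink and black stapler 150 mm along its x, 36 mm wide, 54 mm high, beside the punch on its -y side; origin under its centre
- mug: bystander: white mug, 80 mm across, 90 mm high; origin under its centre
- tape_dispenser: bystander: black tape dispenser 150 x 60 mm, 85 mm high; origin under its centre

How it is judged:
By the outcome, as a careful person would: the job done as asked, in the order asked, and still so for the second after the job is handed in, with the robot touching nothing.
It also fails if it takes over 42 s, if anything falls off the work surface, if the arm or the gripper's body presses on something with over 40 N, if the wrist force passes 120 N, or if a joint passes its speed limit or range.

## Working session

There is one attempt and no reset: what is moved stays moved. The work goes in short steps, Python scripts to look and compute and a tool call to move; the robot and the scene stay as the last step left them, time stands still between calls to the robot, and variables do not carry over. Pictures are saved under pics/ and viewed, about 8 in all and at most 12, crops included, and the job is handed in when it is done.

Besides the shell and the picture viewer there is one more tool, called after ">>>" as name(argument=value, ...) on one line, values as JSON. servo_tool: Moves the arm, as the interface text tells. Its arguments: {"type":"object","properties":{"steps":{"type":"array","items":{"type":"number"}},"grip_force":{"type":"number"}},"required":["steps"]}

```bash
mkdir -p pics
cat > h.py <<'E'
from workcell import *
import numpy as np, cv2
def ray(name,u,v,ci=None):
    c=ci or camera_info(name); xd=(u-c['cx'])/c['fx']; yd=(v-c['cy'])/c['fy']
    x,y=xd,yd
    for _ in range(20):
        s=1+c['k1']*(x*x+y*y); x,y=xd/s,yd/s
    E=np.array(c['extrinsics']); R=E[:3,:3]; o=-R.T@E[:3,3]
    return o,R.T@np.array([x,-y,-1])
def onz(name,u,v,z,ci=None):
    o,d=ray(name,u,v,ci); return o+d*(z-o[2])/d[2]
def proj(name,p,ci=None):
    c=ci or camera_info(name); E=np.array(c['extrinsics']); q=E[:3,:3]@p+E[:3,3]
    x,y=q[0]/-q[2],-q[1]/-q[2]; s=1+c['k1']*(x*x+y*y)
    return np.array([c['cx']+c['fx']*x*s,c['cy']+c['fy']*y*s])
def snap(name,f):
    im=snapshot(name); cv2.imwrite('pics/'+f,cv2.cvtColor(im,cv2.COLOR_RGB2BGR)); return im
E
python3 - <<'E'
from h import *
np.set_printoptions(precision=4,suppress=True)
a=snap('scene','a.png');b=snap('side','b.png')
for n in('scene','side','wrist'):
    o,d=ray(n,320,200);print(n,o,d)
s=sense();print(s['t'],s['ee_pos'],np.array(s['orientation']),s['wrist_force'])
E
```

```text
scene [ 1.0529 -0.821   1.1436] [-0.3549  0.5465 -0.7586]
side [-0.2259 -0.8439  1.1968] [ 0.449   0.5289 -0.7204]
wrist [0.146  0.5348 0.372 ] [ 0.2475 -0.1179 -0.9618]
0.1 [0.2109 0.5077 0.2308] [[ 0.9234 -0.0005  0.3837]
 [-0.3837 -0.0009  0.9234]
 [-0.0001 -1.     -0.001 ]] [-0.6256  0.523  -0.3273]
```

View pics/a.png

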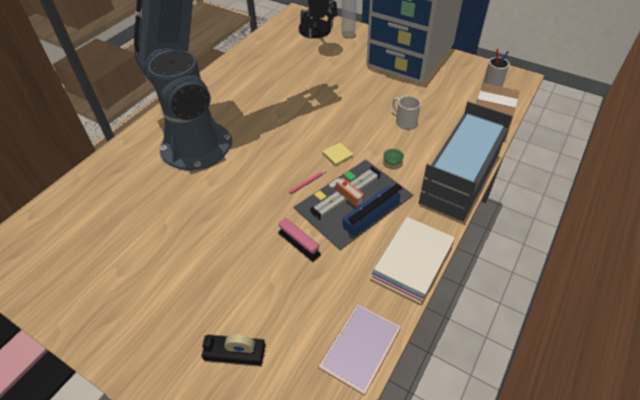

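View pics/b.png

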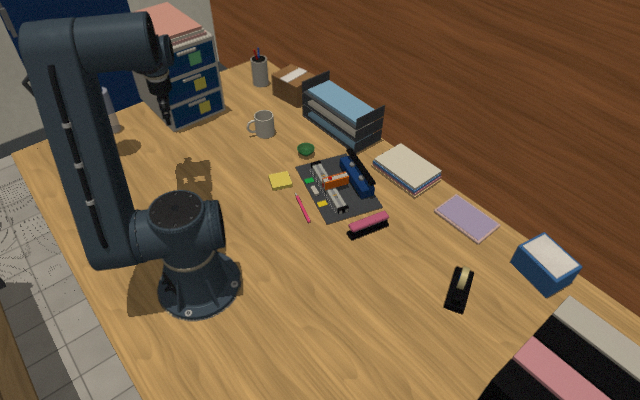

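The scene picture shows the punch near (353,200), with the green tab at (350,176) beside the dish (+y end) and the yellow tab at (320,196). The side picture agrees: green (309,180), yellow (322,204), stop near (335,181).

Run:
```python
from h import *
np.set_printoptions(precision=4,suppress=True)
box={'scene':(285,150,420,260),'side':(265,140,400,245)}
for n,f in(('scene','a.png'),('side','b.png')):
    im=cv2.imread('pics/'+f);x0,y0,x1,y1=box[n];c=im[y0:y1,x0:x1]
    hsv=cv2.cvtColor(c,cv2.COLOR_BGR2HSV)
    for k,lo,hi,z in(('green',(45,120,90),(80,255,255),.007),('yellow',(22,120,120),(35,255,255),.007),('red',(0,190,90),(5,255,255),.068),('orange',(6,190,90),(15,255,255),.043),('blue',(100,120,40),(125,255,255),.04)):
        m=cv2.inRange(hsv,lo,hi);N,l,st,ce=cv2.connectedComponentsWithStats(m)
        for i in range(1,N):
            if st[i,4]>8: u=ce[i]+[x0,y0];print(n,k,st[i,4],u,onz(n,*u,z)[:2])
    cv2.imwrite('pics/c_%s.png'%n,cv2.resize(c,None,fx=5.5,fy=5.5,interpolation=cv2.INTER_CUBIC))
```

```text
scene green 48 [349.4375 175.2083] [0.5485 0.1394]
scene yellow 63 [319.7778 194.8889] [0.5093 0.0158]
scene blue 756 [369.8862 212.7275] [0.6917 0.0072]
side green 26 [306.1538 151.4231] [0.6465 0.2739]
side green 44 [308.7273 179.9318] [0.5501 0.1375]
side yellow 290 [279.6345 179.1   ] [0.4678 0.2105]
side yellow 50 [321.92 203.04] [0.5113 0.0136]
side orange 173 [336.4566 182.4971] [0.5964 0.0333]
side blue 559 [356.2826 178.3256] [0.6701 0.0059]
side blue 14 [378.4286 165.0714] [0.7861 0.0064]
side blue 9 [387.8889 172.    ] [ 0.7862 -0.044 ]
```

View pics/c_scene.png

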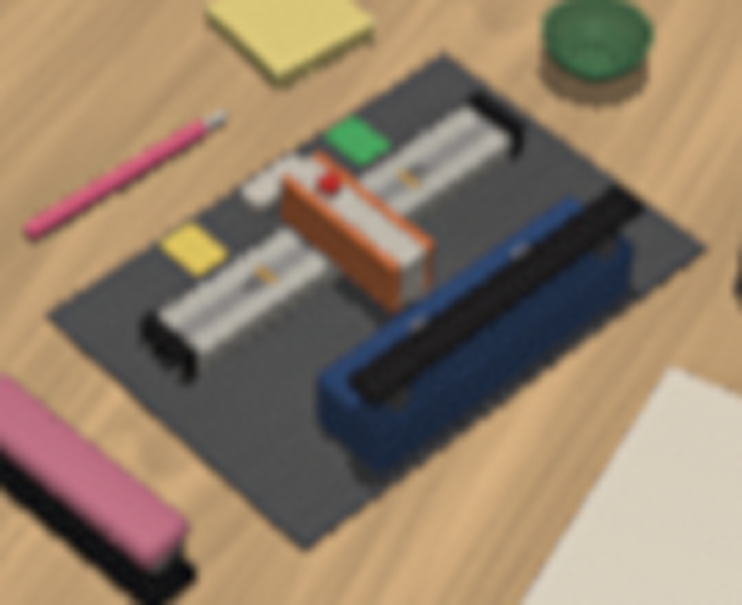

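The crop shows the red plunger at full-image pixel about (345,183), and both notches visible on the rail. The stop is between them.

```bash
cat >> h.py <<'E'
Y=np.array([.300,.954]);X=np.array([.954,-.300]);O=np.array([.5804,.0607])
def loc(p): d=np.array(p)[:2]-O; return np.array([d@X,d@Y])
def wor(x,y,z): return np.r_[O+x*X+y*Y,z]
def todo(p):
    s=sense();R=np.array(s['orientation']);return 1000*R.T@(np.array(p)-s['ee_pos'])
E
python3 - <<'E'
from h import *
np.set_printoptions(precision=4,suppress=True)
print('plunger',loc(onz('scene',345.0,183.3,.067)))
print('notches',loc(onz('scene',285+410/5.5,150+180/5.5,.022)),loc(onz('scene',285+265/5.5,150+275/5.5,.022)))
print('orange',loc(onz('side',336.5,182.5,.05)))
p=wor(0,-.065,.231);print(p,todo(p))
E
```

```text
plunger [ 0.0025 -0.0087]
notches [0.0022 0.0566] [-0.0002 -0.0554]
orange [ 0.0205 -0.028 ]
[ 0.5609 -0.0013  0.231 ] [ 518.5466    0.1066 -335.692 ]
```

>>> servo_tool(steps=[20,0,-13,0,0,37,0,-24,0,0,37,0,-24,0,0,37,0,-24,0,0,37,0,-24,0,0,37,0,-24,0,0,37,0,-24,0,0,37,0,-24,0,0,37,0,-24,0,0,37,0,-24,0,0,37,0,-24,0,0,37,0,-24,0,0,37,0,-24,0,0,37,0,-24,0,0,37,0,-24,0,0,17,0,-11,0,0,0,0,0,-2.5,0,0,0,0,-2.5,0,0,0,0,0,0])

```text
t: 2.0
ee_pos: [0.5852, -0.0377, 0.2308]
orientation: [[0.953, -0.001, 0.301], [-0.301, 0.0, 0.953], [-0.001, -1.0, -0.0]]
wrist_force: [0.1, -0.0, 0.7]
width: 0.0
```

Run:
```python
from h import *
np.set_printoptions(precision=4,suppress=True)
ci=camera_info('wrist');im=snap('wrist','w1.png')
s=sense();print(s['t'],s['ee_pos'],loc(s['ee_pos']),s['width']);print(np.array(s['orientation']),s['wrist_force'])
hsv=cv2.cvtColor(im,cv2.COLOR_RGB2HSV)
for k,lo,hi,z in(('green',(45,120,60),(80,255,255),.007),('yellow',(22,120,100),(35,255,255),.007),('red',(0,200,90),(4,255,255),.068),('red2',(172,170,90),(179,255,255),.068),('orange',(6,190,90),(15,255,255),.062)):
    m=cv2.inRange(hsv,lo,hi);N,l,st,ce=cv2.connectedComponentsWithStats(m)
    for i in range(1,N):
        if st[i,4]>60: u=ce[i];q=onz('wrist',*u,z,ci);print(k,st[i],u,q[:2],loc(q))
```

```text
2.05 [ 0.5853 -0.0375  0.231 ] [ 0.0341 -0.0922] -0.0003178966105795977
[[ 0.9531 -0.0006  0.3027]
 [-0.3027  0.0001  0.9531]
 [-0.0006 -1.     -0.0001]] [ 0.4731 -0.6994  0.3636]
green [466  70  25  34 764] [477.7395  86.4647] [0.548  0.1406] [-0.0548  0.0665]
yellow [ 481    0   82   29 1912] [523.1736  11.7756] [0.4896 0.2014] [-0.1288  0.107 ]
yellow [341  68  25  35 853] [353.0281  85.0023] [0.5094 0.0168] [-0.0546 -0.0632]
orange [399 117  10  98 391] [403.2455 167.1151] [0.5939 0.0358] [ 0.0204 -0.0197]
orange [425 156   7  59 178] [428.1067 187.2079] [0.6195 0.0538] [0.0394 0.0051]
```

View pics/w1.png

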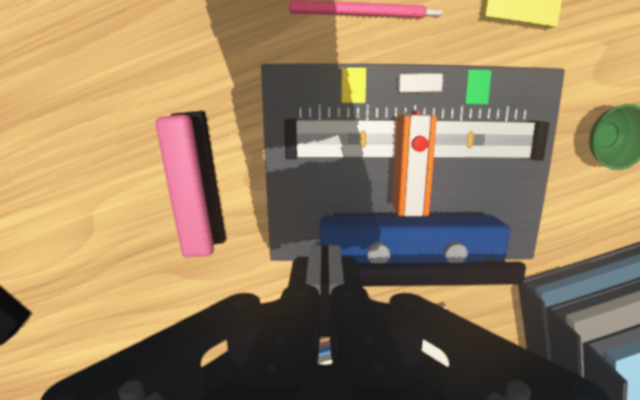

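The wrist picture shows green tab (478,86), yellow (353,85), plunger (420,144) and stop between the notches. The fingers sit off the -y side, so I'll move over the rail behind the orange cheek and go down.

>>> servo_tool(steps=[-15,0,10,0,0,-15,0,12,0,0,0,30,0,0,0,0,35,0,0,0,0,35,0,0,0,0,35,0,0,0,0,30,0,0,0,0,20,0,0,0,0,6,0,0,0,0,0,0,0,0,0,0,0,0,0])

```text
t: 3.15
ee_pos: [0.564, -0.0072, 0.0414]
orientation: [[0.953, 0.002, 0.302], [-0.302, -0.0, 0.953], [0.001, -1.0, 0.0]]
wrist_force: [1.0, -1.2, 1.0]
width: -0.0001
```

Run:
```python
from h import *
np.set_printoptions(precision=4,suppress=True)
ci=camera_info('wrist');im=snap('wrist','w2.png')
s=sense();print(s['t'],s['ee_pos'],loc(s['ee_pos']),np.array(s['wrist_force']))
```

```text
3.2 [ 0.5641 -0.0073  0.0416] [ 0.0049 -0.0698] [ 0.9807 -0.2024  0.3437]
```

View pics/w2.png

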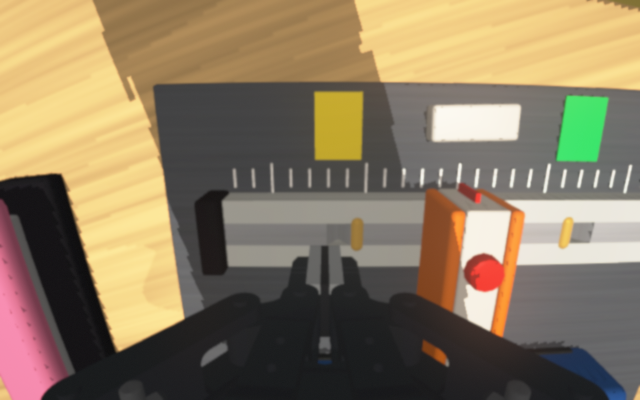

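The fingertips (325,255) are behind the right orange cheek (440,260), above the rail and clear of everything. The contact gap is about 30–38 mm.

>>> servo_tool(steps=[0,0,8,0,0,0,0,10,0,0,0,0,6,0,0,0,0,3,0,0,0,0,3,0,0,0,0,3,0,0,0,0,3,0,0,0,0,3,0,0,0,0,3,0,0,0,0,3,0,0,0,0,3,0,0,0,0,3,0,0,0,0,3,0,0])

```text
t: 4.5
ee_pos: [0.5798, 0.0442, 0.0403]
orientation: [[0.953, -0.0, 0.302], [-0.302, -0.0, 0.953], [-0.0, -1.0, -0.0]]
wrist_force: [-1.0, -2.8, -0.1]
width: 0.0001
```

```bash
cat > m.py <<'E'
from h import *
import sys
np.set_printoptions(precision=4,suppress=True)
ci=camera_info('wrist');im=snap('wrist',sys.argv[1])
s=sense();print(s['t'],loc(s['ee_pos']),s['ee_pos'][2],'Fy',np.array(s['wrist_force'])[:2]@Y,s['wrist_force'])
hsv=cv2.cvtColor(im,cv2.COLOR_RGB2HSV)
for k,lo,hi,z in(('green',(45,120,60),(80,255,255),.007),('yellow',(22,150,100),(28,255,255),.007),('red',(0,200,80),(4,255,255),.066),('orange',(6,190,90),(15,255,255),.062)):
    m=cv2.inRange(hsv,lo,hi);N,l,st,ce=cv2.connectedComponentsWithStats(m)
    for i in range(1,N):
        if st[i,4]>150: print(k,st[i],ce[i],loc(onz('wrist',*ce[i],z,ci)))
E
python3 m.py w3.png
```

```text
4.55 [ 0.0043 -0.0155] 0.04028203643564663 Fy -0.2749914110675614 [ 0.2888 -0.3791 -0.4771]
green [ 460   94   53   68 3098] [485.8702 127.5268] [-0.0548  0.0665]
yellow [ 206   93   52   69 3262] [232.1839 126.8084] [-0.0548 -0.0624]
red [383 271  27  22 283] [393.0848 283.7562] [0.0001 0.0103]
orange [ 355  193   20  105 1137] [365.8637 246.0405] [-0.0139 -0.0001]
orange [418 248  14  51 452] [425.0819 275.7854] [-0.0011  0.0237]
```

View pics/w3.png

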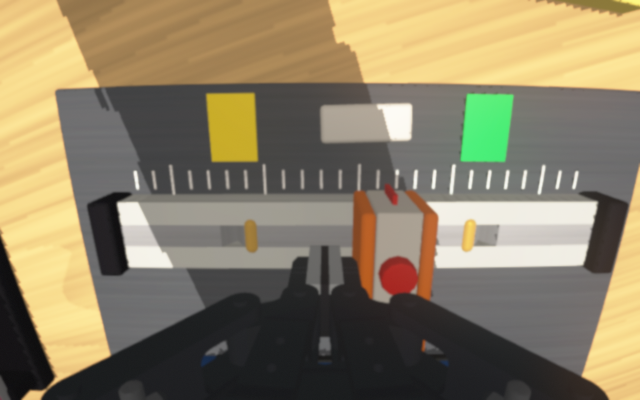

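The stop is being pushed and has moved to about y = +10 mm: plunger (398,276), TCP 26 mm behind it. The ridge starts in about 42 mm, so I'll continue to just before it.

>>> servo_tool(steps=[0,0,3,0,0,0,0,3,0,0,0,0,3,0,0,0,0,3,0,0,0,0,3,0,0,0,0,3,0,0,0,0,3,0,0,0,0,3,0,0,0,0,3,0,0,0,0,3,0,0,0,0,2,0,0,0,0,2,0,0,0,0,2,0,0,0,0,0,0,0])

```text
t: 5.95
ee_pos: [0.5908, 0.0787, 0.0404]
orientation: [[0.953, 0.0, 0.302], [-0.302, 0.0, 0.953], [0.0, -1.0, 0.0]]
wrist_force: [0.0, 0.0, 0.1]
width: -0.0001
```

```bash
python3 m.py w4.png
```

```text
6.0 [0.0046 0.0203] 0.04039331564336276 Fy 0.08553202728581435 [0.1594 0.0395 0.1283]
green [ 392   92   51   69 3234] [416.5281 126.2699] [-0.0548  0.0668]
yellow [ 136   94   54   68 3112] [162.8917 127.277 ] [-0.0548 -0.0621]
red [383 272  26  21 272] [393.1838 283.5662] [0.0002 0.0466]
orange [ 355  192   20  106 1245] [365.7124 243.2193] [-0.0148  0.036 ]
orange [418 256  13  43 384] [425.026  278.6771] [0.0005 0.06  ]
```

>>> servo_tool(steps=[0,0,1,0,0,0,0,1,0,0,0,0,1,0,0,0,0,1,0,0,0,0,1,0,0,0,0,1,0,0,0,0,1,0,0,0,0,1,0,0,0,0,1,0,0])

```text
t: 6.9
ee_pos: [0.5935, 0.087, 0.0404]
orientation: [[0.953, 0.0, 0.302], [-0.302, 0.0, 0.953], [0.0, -1.0, 0.0]]
wrist_force: [1.0, -2.9, 1.5]
width: 0.0001
```

```bash
python3 m.py w5.png
```

```text
6.95 [0.0046 0.0292] 0.04037219711898489 Fy -0.8909296930343991 [ 0.7204 -1.1604  0.8792]
green [ 375   92   51   69 3262] [399.4801 125.9442] [-0.0548  0.0669]
green [634 205   6  45 174] [637.0632 226.5115] [0.0002 0.2122]
yellow [ 120   94   53   68 3081] [146.6482 127.4664] [-0.0548 -0.062 ]
red [383 274  28  20 298] [393.8893 284.2852] [0.0007 0.0556]
orange [ 354  192   21  106 1217] [365.4708 243.6853] [-0.0145  0.0446]
orange [417 254  14  45 399] [424.6165 278.6065] [0.0006 0.0686]
```

>>> servo_tool(steps=[0,0,0.7,0,0,0,0,0.7,0,0,0,0,0.7,0,0,0,0,0.7,0,0])

```text
t: 7.35
ee_pos: [0.594, 0.0898, 0.0402]
orientation: [[0.953, -0.0, 0.302], [-0.302, 0.0, 0.953], [-0.0, -1.0, 0.0]]
wrist_force: [0.3, -0.1, -0.2]
width: 0.0
```

```bash
python3 m.py w6.png
```

```text
7.4 [0.0042 0.032 ] 0.040162626620127755 Fy 0.6492000295117992 [0.2679 0.5963 0.0427]
green [ 370   93   50   69 3255] [394.0255 126.467 ] [-0.0549  0.067 ]
green [630 201  10  48 243] [634.5514 221.5103] [-0.0034  0.2122]
yellow [ 115   95   53   68 3049] [141.3322 128.3762] [-0.0547 -0.062 ]
red [383 274  27  20 283] [393.8021 284.6219] [0.0004 0.0584]
orange [ 355  193   20  105 1211] [365.8737 244.2675] [-0.0147  0.0476]
orange [418 257  13  42 388] [424.9716 278.9536] [0.0003 0.0716]
```

>>> servo_tool(steps=[0,0,0.7,0,0,0,0,0.7,0,0,0,0,0.7,0,0])

```text
t: 7.7
ee_pos: [0.5947, 0.0917, 0.0403]
orientation: [[0.953, -0.0, 0.302], [-0.302, 0.0, 0.953], [-0.0, -1.0, -0.0]]
wrist_force: [0.4, 0.3, 0.3]
width: 0.0002
```

```bash
python3 m.py w7.png
```

```text
7.75 [0.0044 0.0339] 0.04026738792439015 Fy -0.005484873420987532 [ 0.3487 -0.1154  0.0328]
green [ 366   92   50   69 3245] [390.0512 126.2398] [-0.0549  0.067 ]
green [627 197  13  49 280] [632.75   217.9607] [-0.0055  0.2124]
yellow [ 111   95   54   68 3026] [137.7181 127.922 ] [-0.0548 -0.0619]
orange [ 362  192   25  110 1575] [375.2984 254.8495] [-0.0101  0.0534]
orange [429 254  14  50 444] [436.0135 280.7275] [0.0013 0.0781]
```

The stop jumped ahead of the fingers, and the raised red rim is no longer detected. I'll back off, lift and verify.

>>> servo_tool(steps=[0,0,-6,0,0,0,0,-12,0,0,0,0,-15,0,0,0,0,-10,0,0,0,-20,0,0,0,0,-30,0,0,0,0,-30,0,0,0,0,-20,0,0,0,0,0,0,0,0,0,0,0,0,0])

```text
t: 8.75
ee_pos: [0.5815, 0.05, 0.1401]
orientation: [[0.953, 0.0, 0.302], [-0.302, 0.0, 0.953], [0.0, -1.0, 0.0]]
wrist_force: [0.5, 0.8, -0.6]
width: 0.0001
```

```bash
python3 m.py w8.png
```

```text
8.8 [ 0.0039 -0.0099] 0.13936008195975155 Fy -0.6308022573297027 [-0.0524 -0.6448 -0.6104]
green [ 406   97   32   44 1327] [421.5117 118.5087] [-0.0547  0.0668]
yellow [ 241   97   33   44 1351] [257.3464 118.3716] [-0.0548 -0.0626]
orange [409 166  17 127 826] [416.724  230.0726] [0.018  0.0537]
orange [442 167  18 125 575] [451.0209 232.2209] [0.0197 0.078 ]
```

View pics/w8.png

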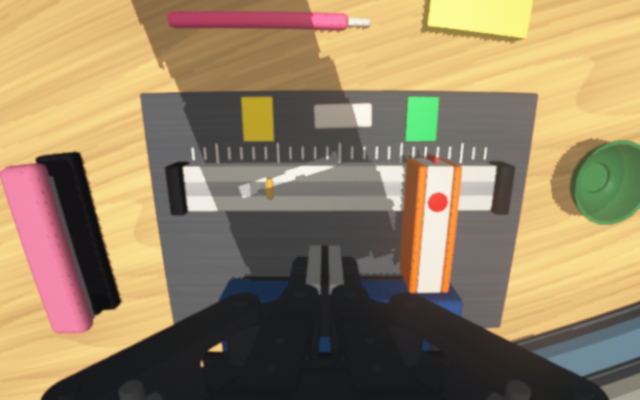

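The picture shows the stop at the green tab with its plunger (438,202) sunk flush. The orange faces average y = 65.9 mm against the tab's 66.8 mm. The eraser, tabs, stylus, pad, dish and stapler are in place, and the fingers are clear.

```bash
python3 -c "
from workcell import *
print(job_done())"
```

```text
the job is handed in; nothing more can be done
None
```

The paper stop is seated in the green-tab notch at the punch's +y end, and I handed the job in at about 9 s. I pushed it with the shut fingertips on the right orange face, slowing to 0.7 mm steps near the ridge until it snapped forward on its own. Then I backed off and lifted clear.

**Position:** in the last wrist view the midpoint of the two orange faces is about 1 mm from the green tab's position along the rail. That is within the roughly 2 mm calibration error.

**Plunger:** its red head looks sunk flush. I judged this by eye, because the colour mask I used for it stopped finding it after the snap.

**Forces:** the wrist readings I took during the push stayed around 3 N, and were near zero after lifting. They were only taken at the end of each move, so I don't have the peak at the ridge.

**Other things on the desk:** the eraser, tabs, stylus, note pad, dish and stapler look unmoved. I didn't look at the mug and tape dispenser again, but the arm didn't go near them at table height.

No check failed. My first estimate of the punch's position, from the fixed cameras, was about 2 mm off the wrist camera's, so I took the final position against the tab in the wrist view.

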